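# Prove the taper fit, then free it with the wedge

### The arm

A 7-joint arm with a two-finger parallel gripper is mounted at the origin on the work surface. World frame = base frame: x ahead of the robot, y to its left, z up, the work surface at z = 0. Lengths are in m, angles in rad, forces in N, time in s.
With the tool pointing down it reaches from about 0.4 to 0.75 m from the base axis. Payload 19.5 kg.
Tool frame: the origin (TCP) lies between the finger pads, 19 mm behind the fingertips; this is the grasp point; z points along the fingers, y is the line along which they close (so a half turn about z gives the same grasp; the last joint's range is limited). The gripper opens to 85 mm and grips with 20 to 120 N. Pads are 22 mm wide; open, the fingers measure 114 mm over their backs; the gripper's body (76 mm by 85 mm) begins 54 mm behind the grasp point. The pads swing forward as they close: fully open they stand 13 mm farther back than shut.
Start: joints at [-1.195, 0.707, -0.028, 1.485, 0.022, 0.951, -0.075], TCP at [0.233, 0.526, 0.25] pointing down, gripper open.
Joint ranges: [-2.71, 2.71], [-0.32, 2.16], [-1.57, 1.52], [0, 2.45], [-1.46, 4.6], [0, 2.02], [-2.83, 2.83]. Speed limits (rad/s): [1.89, 1.89, 2.57, 2.57, 3.01, 3.01, 3.01].

### API

Orientations are given as a unit quaternion [w, x, y, z].
In Python, from rig import manip gives the robot as it stands.
- The arm moves only by the tool apply_moves, never from a script. Its argument "deltas" is a list of rows, each a list of 3 entries, a list of its own where there are three numbers: the shift along the tool's x, y, z in m, then the turn, a rotation vector about the tool's x, y, z in rad, then the closure in counts, from 0 (fully open) to 255 (shut). In form: [[[x, y, z], [ax, ay, az], fingers], ...]. A call has 1 to 8 rows; each row is the pose to reach, as a shift and turn from the pose commanded when the call began, along the tool's axes at that moment; what a row does not reach only later rows make up. A row lasts 1/12 s, in which the tool goes at most 41.7 mm and 7.16 degrees, less where a joint would pass 70% of its speed; a pose out of reach is approached as far as the arm can. A call with a gripper value outside its range is refused whole. The fingers move at their own pace and stop on an object; "newtons" is the grip in N (left out, the last holds). Time passes only in rows, so rows that repeat a pose let the fingers close. It gives the time, the measured TCP pose, the force, the opening and the grip force at its end, in the units of the state.
- manip.get_state(): the state, without advancing time (a new reading comes with each control period).
- manip.get_image(name): name is "scene" or "top" or "wrist"; returns the picture (480x640x3 uint8, red, green, blue); there is no depth.
- manip.camera_info(name): a dict with "fx", "fy", "cx", "cy" (pixels), "R" (3x3) and "t" (3): a world point X has camera coordinates R X + t. Camera axes: x right, y down, z forward; pixel columns grow to the right and rows downward; lengths in m; the calibration is good to about 2 mm. A picture is of the moment at which its call begins: read the wrist's pose just before it. camera_info takes no time and is no camera call; for the wrist camera it gives the pose at the moment of the call.
- manip.job_done(): hands the job in; it is judged then, once.
The state is a dict: "time": time; "joint_positions": joint angles; "qvel": joint speeds; "tau": joint torques, N m; "tcp_pos": TCP position; "orientation": TCP orientation; "wrist_force": force on the tool from outside, world axes, zero at the start; "wrist_torque": the same for the moment, N m; "grip_width": finger opening in m; "grip_force": force on a finger pad.
Only numpy, scipy, OpenCV 4.12 (cv2) and the standard library are available. Lean on these libraries where they do the work, as an engineer would, in place of code of your own. Each camera call takes 0.05 s, during which the arm holds its last target. There are 200 camera calls.

### The job

Check the fit of the taper-shank tool on the bench: lift the oblong-headed tool out of the rack and lower its shank into the tapered sleeve of the grey stand with its tang lying across the slot, then turn it a quarter turn as you push, so that the tang drops into the slot and the shank goes fully home. Let go of it, then drive the stand's wedge in all the way by its upright head, so that the tool is lifted loose and is left standing upright in the sleeve.

Things in the scene. Friction and masses are not known exactly. Their poses are not given: they have to be found in the camera images.
- arbor: Steel tool, about 0.6 kg, hung upright in a 3-hole rack (top 92 mm high); the only one with an oblong flat-sided head. Origin: centre of the tang's lower end, z up. Heights: flat tang 0-14 mm (7 in x, 20 in y); tapered round shank 14-74 (diameter 25 to 36); flange 74-80 (diameter 46); head 80-116, 24 in x by 50 in y, gripped across its 24 mm flats. Half a turn makes no difference.
- stand: Fixed grey base 90 (x) by 215 mm (y) with an upright steel sleeve. Origin: on the table under the sleeve's axis; +y: to the wedge's head. Sleeve: mouth 103 mm high, 39 inside, 55 outside, narrowing to 28 at its foot, 47 high. Below, a slot along y, 14 wide, takes the tang only in line (to 15 deg). Tool origin height: 47 with tang across, 33 fully home. Play 1.5 mm, oiled; drops in freely.
- wedge (a joint): Travel of the stand's wedge in m: 0 fully out, 0.05 fully in, at a stop; starts 0 to 8 mm in. It slides along the stand's -y, rubs with about 4 N and stays where it is left. Its ramp runs in the slot under the sleeve, meets a seated tool's tang at about 0.017 and then lifts it 3 mm per 10 mm, to 10 mm.
- wedge_head (a point): Middle of the outer (+y) face of the wedge's head, 55 mm above the table; moves with the wedge. The head is an upright dark steel plate, 36 mm wide (x), 12 thick (y), from 14 to 72 mm above the table. This face is 137 mm from the sleeve's axis with the wedge out, 87 mm with it in; push it towards the sleeve.
There are look-alikes about, which are no part of the job. What is shaped like the stand but brown is not meant. What is shaped like the arbor but turquoise is not meant.

How it is judged:
By the outcome, as a careful person would: the job done as asked, in the order asked, and still so for the second after the job is handed in, with the robot touching nothing.
It also fails if it takes over 54 s, if anything falls off the work surface, if the arm or the gripper's body presses on something with over 40 N, if the wrist force passes 120 N, or if a joint passes its speed limit or range.

## Working session

There is one attempt and no reset: what is moved stays moved. The work goes in short steps, Python scripts to look and compute and a tool call to move; the robot and the scene stay as the last step left them, time stands still between calls to the robot, and variables do not carry over. Pictures are saved under pics/ and viewed, at most 10 in all, crops included, and the job is handed in when it is done.

Besides the shell and the picture viewer there is one more tool, called as name(argument=value, ...) on one line, values as JSON. apply_moves: Moves the arm, as the interface text tells. Its arguments: {"type":"object","properties":{"deltas":{"type":"array"},"newtons":{"type":"number"}},"required":["deltas"]}

```bash
ls; mkdir -p pics
python3 - <<'E'
from rig import manip
import cv2,numpy as np
for n in("scene","top"):
    im=manip.get_image(n); cv2.imwrite(f"pics/{n}0.png",im[:,:,::-1])
    c=manip.camera_info(n); print(n,c["fx"],c["cx"],c["cy"],np.round(c["R"],3).tolist(),np.round(c["t"],3))
s=manip.get_state();print(s["time"],s["tcp_pos"],s["orientation"],s["grip_width"])
E
```

```text
pics
scene 565.4444626217685 317.997782036774 241.60736505243878 [[0.782, 0.624, 0.019], [0.476, -0.576, -0.665], [-0.403, 0.529, -0.747]] [-0.338 -0.185  1.184]
top 541.7082401387918 327.5072710881128 239.83045211481266 [[-0.011, -1.0, -0.016], [-0.992, 0.013, -0.127], [0.128, 0.015, -0.992]] [-0.007  0.434  1.057]
0.1 [0.23320463 0.5253463  0.24956126] [-9.99526706e-05  2.07372531e-01  9.78261912e-01 -5.04805500e-04] 0.08544734494005823
```

View pics/scene0.png

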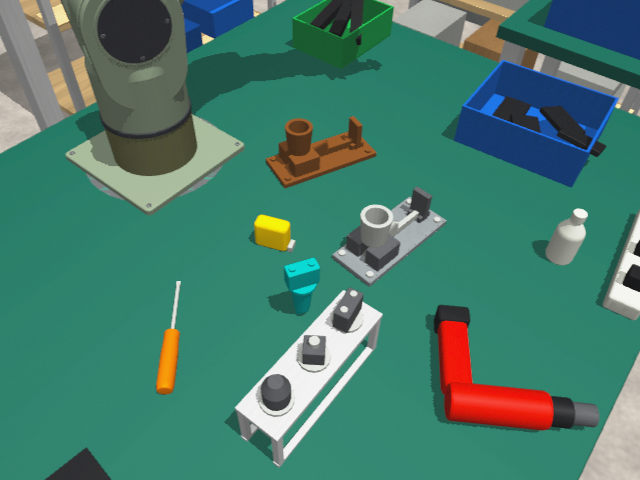

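View pics/top0.png

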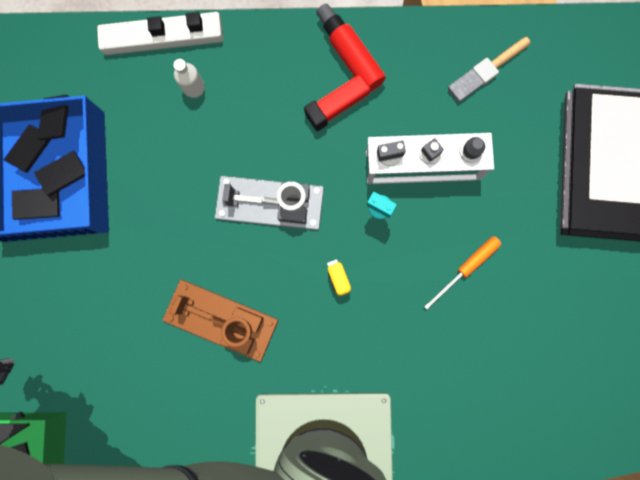

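Scene view: the rack has an oblong head at (347,310), a square head at (314,348) and a round one at (276,390). The turquoise look-alike is at (302,285), the grey stand at (377,235) and the brown stand at (310,155). In the top view these are oblong (391,150), square (432,150), round (474,148), turquoise (381,205), grey stand (270,203) and brown stand (222,322). I choose the dark oblong head at top (391,150) and the grey stand.

```bash
cat > h.py <<'E'
import numpy as np,cv2
from rig import manip
def ray(c,u,v):
    R=np.array(c["R"]);t=np.array(c["t"])
    d=R.T@np.array([(u-c["cx"])/c["fx"],(v-c["cy"])/c["fy"],1.]);return -R.T@t,d
def onz(c,uv,z):
    o,d=ray(c,*uv);return (o+d*(z-o[2])/d[2])
def proj(c,X):
    p=np.array(c["R"])@np.array(X)+np.array(c["t"]);return np.array([c["fx"]*p[0]/p[2]+c["cx"],c["fy"]*p[1]/p[2]+c["cy"]])
E
python3 - <<'E'
from h import *
a=cv2.imread("pics/top0.png");b=cv2.imread("pics/scene0.png")
A=cv2.resize(a[120:240,205:505],None,fx=2.6,fy=2.6,interpolation=cv2.INTER_CUBIC)
B=cv2.resize(b[180:330,280:460],None,fx=1.8,fy=1.8,interpolation=cv2.INTER_CUBIC)
o=np.zeros((A.shape[0]+B.shape[0],800,3),np.uint8);o[:A.shape[0],:A.shape[1]]=A;o[A.shape[0]:,:B.shape[1]]=B
cv2.imwrite("pics/crop1.png",o)
c=manip.camera_info("top")
print("arbor",onz(c,(391,150),.134),"sleeve",onz(c,(291,195),.103),"base c",onz(c,(270,203),.01))
print("rack corners",[onz(c,p,.092).round(3) for p in [(367,137),(492,134),(494,171),(368,176)]])
print("wedge head",onz(c,(229,194),.072))
E
```

```text
arbor [ 0.58542816 -0.13194943  0.134     ] sleeve [0.5102909  0.05500116 0.103     ] base c [0.51408834 0.10595582 0.01      ]
rack corners [array([ 0.625, -0.091,  0.092]), array([ 0.627, -0.331,  0.092]), array([ 0.554, -0.331,  0.092]), array([ 0.548, -0.091,  0.092])]
wedge head [0.52062921 0.17838933 0.072     ]
```

View pics/crop1.png

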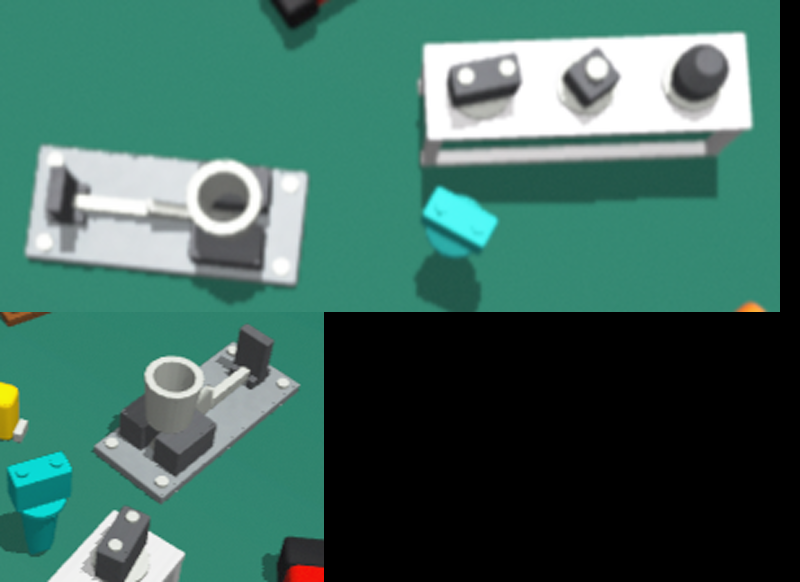

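Top crop: the oblong dark head has two light dots at crop (466,76) and (508,67), so the choice is right. The sleeve ring is centred at (224,197) and the grey plate corners are at (41,147), (307,171), (297,284) and (27,258). The wedge head is at the left, around (62,193).

```bash
cat >> h.py <<'E'
from scipy.spatial.transform import Rotation as Ro
def frame():
    s=manip.get_state();q=s["orientation"];return s,Ro.from_quat([q[1],q[2],q[3],q[0]])
def go(x,y,z,yawdeg):
    "shift and rotvec in tool axes to a down-pointing pose with tool y at yaw (mod 180)"
    s,R=frame()
    b=[]
    for w in (yawdeg,yawdeg+180):
        a=np.radians(w);ty=np.array([np.cos(a),np.sin(a),0]);tz=np.array([0,0,-1.]);tx=np.cross(ty,tz)
        T=Ro.from_matrix(np.c_[tx,ty,tz]);b.append((R.inv()*T).as_rotvec())
    b=min(b,key=np.linalg.norm)
    ty=R.apply([0,1,0])
    print("t",round(s["time"],2),"tcp",np.round(s["tcp_pos"],4),"yaw",np.degrees(np.arctan2(ty[1],ty[0])).round(2),"shift",np.round(R.inv().apply(np.array([x,y,z])-s["tcp_pos"]),4),"rot",np.round(b,4),"F",np.round(s["wrist_force"],1),"w",round(s["grip_width"],4),"gf",round(s["grip_force"],1))
E
python3 - <<'E'
from h import *
c=manip.camera_info("top");P=lambda u,v,z:onz(c,(205+u/2.6,120+v/2.6),z)
d1,d2=P(466,76,.134),P(508,67,.134);v=d2-d1
print("arbor",(d1+d2)/2,"dot dist",np.linalg.norm(v),"long axis",np.degrees(np.arctan2(v[1],v[0])))
C=[P(*p,.012) for p in((41,147),(307,171),(297,284),(27,258))]
print(np.round(C,3)[:,:2].tolist(),[np.linalg.norm(C[i]-C[i-1]).round(3) for i in range(4)])
for i,j in((1,0),(2,3)):
    v=C[j]-C[i];print(np.degrees(np.arctan2(v[1],v[0])))
print("sleeve",P(224,197,.103),"head",P(62,180,.072))
go(0.575,-.13,.25,10)
E
```

```text
arbor [ 0.59013159 -0.13447612  0.134     ] dot dist 0.03047032411509664 long axis -78.44203630636702
[[0.571, 0.208], [0.548, -0.004], [0.458, 0.005], [0.481, 0.218]] [np.float64(0.09), np.float64(0.213), np.float64(0.091), np.float64(0.214)]
83.91544506755498
83.6981044992519
sleeve [0.50881004 0.05471405 0.103     ] head [0.53011013 0.17880922 0.072     ]
t 0.1 tcp [0.2332 0.5253 0.2496] yaw 66.06 shift [-0.5783 -0.4603  0.    ] rot [-9.000e-04  5.000e-04  9.785e-01] F [0.1 0.1 0.3] w 0.0854 gf 0.0
```

apply_moves(deltas=[[[-0.578,-0.46,0],[0,0,0.98],0],[[-0.578,-0.46,0],[0,0,0.98],0],[[-0.578,-0.46,0],[0,0,0.98],0],[[-0.578,-0.46,0],[0,0,0.98],0],[[-0.578,-0.46,0],[0,0,0.98],0],[[-0.578,-0.46,0],[0,0,0.98],0],[[-0.578,-0.46,0],[0,0,0.98],0],[[-0.578,-0.46,0],[0,0,0.98],0]])

```text
time: 0.77
tcp_pos: [0.3878, 0.2281, 0.25]
orientation: [0.0, 0.646, 0.764, -0.0]
wrist_force: [0.5, 0.7, 0.5]
grip_width: 0.0856
grip_force: 0.0
```

```bash
python3 -c "
from h import *
go(0.575,-.13,.25,11)"
```

```text
t 0.77 tcp [0.3878 0.2281 0.25  ] yaw 9.55 shift [-0.3842  0.1251  0.    ] rot [-0.0001  0.0001 -0.0253] F [0.5 0.7 0.5] w 0.0856 gf 0.0
```

apply_moves(deltas=[[[-0.384,0.125,0],[0,0,-0.025],0],[[-0.384,0.125,0],[0,0,-0.025],0],[[-0.384,0.125,0],[0,0,-0.025],0],[[-0.384,0.125,0],[0,0,-0.025],0],[[-0.384,0.125,0],[0,0,-0.025],0],[[-0.384,0.125,0],[0,0,-0.025],0],[[-0.384,0.125,0],[0,0,-0.025],0],[[-0.384,0.125,0],[0,0,-0.025],0]])

```text
time: 1.43
tcp_pos: [0.5441, -0.0666, 0.2499]
orientation: [-0.0, 0.634, 0.773, -0.0]
wrist_force: [1.2, 0.6, -0.0]
grip_width: 0.0856
grip_force: 0.0
```

apply_moves(deltas=[[[-0.04,0.01,0],[0,0,0],0],[[-0.04,0.01,0],[0,0,0],0],[[-0.04,0.01,0],[0,0,0],0]])

```text
time: 1.68
tcp_pos: [0.5613, -0.1038, 0.2493]
orientation: [-0.0, 0.635, 0.772, -0.0]
wrist_force: [-0.8, 0.4, -0.9]
grip_width: 0.0852
grip_force: 0.0
```

Run:
```python
from h import *
go(0.59,-.134,.25,11)
c=manip.camera_info("wrist");im=manip.get_image("wrist")[:,:,::-1]
cv2.imwrite("pics/w1.png",im);print(proj(c,(.59,-.134,.134)))
np.savez("pics/w1.npz",**{k:np.array(v) for k,v in c.items() if k in("fx","fy","cx","cy","R","t")})
```

```text
t 1.68 tcp [ 0.5613 -0.1038  0.2493] yaw 11.16 shift [-0.0351  0.0224 -0.0007] rot [-0.001   0.0003  0.0027] F [-0.8  0.4 -0.9] w 0.0852 gf 0.0
[345.04555868 297.93051079]
```

View pics/w1.png

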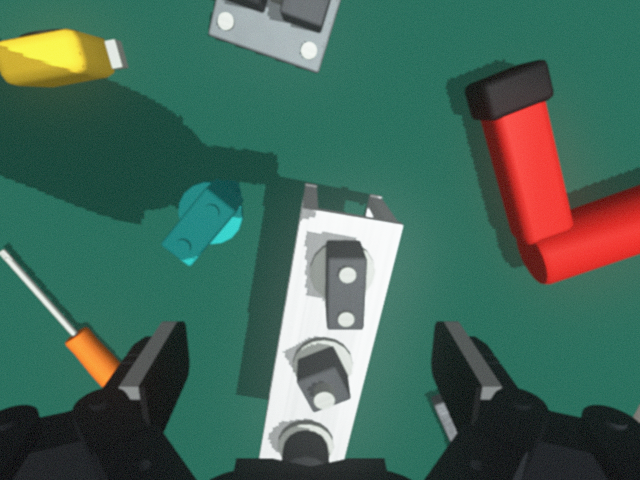

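Wrist view: the oblong head's top face spans about (328–366, 268–328), with dots at (347,275) and (346,320). That puts its centre about 1.5 px from the prediction. I'll refine with dot centroids.

Run:
```python
from h import *
im=cv2.imread("pics/w1.png");c=dict(np.load("pics/w1.npz"))
g=im.min(2);R=im[262:334,327:368]
n,l,s,ce=cv2.connectedComponentsWithStats((g[264:330,334:360]>130).astype(np.uint8))
D=[]
for i in range(1,n):
    if s[i,4]>60: p=ce[i]+[334,264];D.append(onz(c,p,.134));print(s[i],p,D[-1])
m=(D[0]+D[1])/2;v=D[1]-D[0];print(m,np.linalg.norm(v),"yaw normal",np.degrees(np.arctan2(v[1],v[0]))+90)
go(m[0],m[1],.121,np.degrees(np.arctan2(v[1],v[0]))+90)
```

```text
[  5   3  18  17 255] [347.37647059 274.91372549] [ 0.58801022 -0.11863364  0.134     ]
[  3  48  18  16 225] [345.74222222 319.35111111] [ 0.59369369 -0.14848287  0.134     ]
[ 0.59085195 -0.13355826  0.134     ] 0.030385494299338463 yaw normal 10.780407448118268
t 1.73 tcp [ 0.5611 -0.102   0.2495] yaw 11.29 shift [-0.0368  0.0231  0.1284] rot [-0.0009 -0.0005  0.0089] F [-0.2  0.3 -0.3] w 0.0853 gf 0.0
```

apply_moves(deltas=[[[-0.037,0.023,0],[0,0,0.009],0],[[-0.037,0.023,0.03],[0,0,0.009],0],[[-0.037,0.023,0.06],[0,0,0.009],0],[[-0.037,0.023,0.06],[0,0,0.009],0]])

```text
time: 2.07
tcp_pos: [0.5893, -0.1318, 0.1855]
orientation: [-0.003, 0.637, 0.771, -0.001]
wrist_force: [-0.6, 1.3, -1.0]
grip_width: 0.0854
grip_force: 0.0
```

```bash
python3 -c "
from h import *
go(0.5905,-.1337,.121,10.8)"
```

```text
t 2.07 tcp [ 0.5893 -0.1318  0.1855] yaw 10.91 shift [-0.0023  0.0012  0.0645] rot [-0.0064 -0.0031  0.0018] F [-0.6  1.3 -1. ] w 0.0854 gf 0.0
```

apply_moves(deltas=[[[-0.001,0.001,0.03],[0,0,0],0],[[-0.001,0.001,0.06],[0,0,0],0],[[-0.001,0.001,0.067],[0,0,0],0],[[-0.001,0.001,0.067],[0,0,0],0],[[-0.001,0.001,0.067],[0,0,0],0]])

```text
time: 2.48
tcp_pos: [0.5929, -0.1339, 0.1249]
orientation: [0.001, 0.637, 0.771, 0.0]
wrist_force: [0.2, -0.1, 0.9]
grip_width: 0.0852
grip_force: 0.0
```

```bash
python3 -c "
from h import *
go(0.5907,-.1336,.121,10.8)"
```

```text
t 2.48 tcp [ 0.5929 -0.1339  0.1249] yaw 10.86 shift [ 0.0007 -0.0021  0.0038] rot [0.0011 0.0005 0.0011] F [ 0.2 -0.1  0.9] w 0.0852 gf 0.0
```

apply_moves(deltas=[[[0.0005,-0.002,0.004],[0,0,0],0],[[0.0005,-0.002,0.004],[0,0,0],120],[[0.0005,-0.002,0.004],[0,0,0],255],[[0.0005,-0.002,0.004],[0,0,0],255],[[0.0005,-0.002,0.004],[0,0,0],255],[[0.0005,-0.002,0.004],[0,0,0],255],[[0.0005,-0.002,0.004],[0,0,0],255],[[0.0005,-0.002,0.004],[0,0,0],255]], newtons=80)

```text
time: 3.15
tcp_pos: [0.5904, -0.1342, 0.1194]
orientation: [0.0, 0.637, 0.771, 0.0]
wrist_force: [-0.8, 0.7, 5.6]
grip_width: 0.0234
grip_force: 78.6
```

apply_moves(deltas=[[[0,0,0],[0,0,0],255],[[0,0,0],[0,0,0],255],[[0,0,0],[0,0,0],255],[[0,0,0],[0,0,0],255]])

```text
time: 3.48
tcp_pos: [0.5904, -0.1342, 0.1194]
orientation: [0.0, 0.637, 0.771, 0.0]
wrist_force: [-1.4, 0.9, 5.0]
grip_width: 0.023
grip_force: 78.6
```

```bash
python3 -c "
from h import *
go(0.5907,-.1336,.24,10.8)"
```

```text
t 3.48 tcp [ 0.5904 -0.1342  0.1194] yaw 10.82 shift [ 0.0005  0.0005 -0.1206] rot [0.0003 0.0002 0.0004] F [-1.4  0.9  5. ] w 0.023 gf 78.6
```

apply_moves(deltas=[[[0,0,-0.015],[0,0,0],255],[[0,0,-0.04],[0,0,0],255],[[0,0,-0.07],[0,0,0],255],[[0,0,-0.1],[0,0,0],255],[[0,0,-0.125],[0,0,0],255],[[0,0,-0.125],[0,0,0],255],[[0,0,-0.125],[0,0,0],255]])

```text
time: 4.07
tcp_pos: [0.5903, -0.1342, 0.2444]
orientation: [0.0, 0.637, 0.771, 0.0]
wrist_force: [0.1, 1.1, -6.1]
grip_width: 0.0229
grip_force: 79.8
```

Run:
```python
from h import *
go(0.49,.055,.245,83.8)
c=manip.camera_info("wrist");im=manip.get_image("wrist")[:,:,::-1]
cv2.imwrite("pics/w2.png",im);print(proj(c,(.509,.0547,.103)))
np.savez("pics/w2.npz",**{k:np.array(v) for k,v in c.items() if k in("fx","fy","cx","cy","R","t")})
```

```text
t 4.07 tcp [ 0.5903 -0.1342  0.2444] yaw 10.83 shift [ 0.2047 -0.063  -0.0007] rot [ 5.0000e-04  9.0000e-04 -1.2735e+00] F [ 0.1  1.1 -6.1] w 0.0229 gf 79.8
[ 219.59975246 -150.50345254]
```

Run:
```python
from h import *
go(0.589,.047,.245,83.8)
```

```text
t 4.12 tcp [ 0.5899 -0.134   0.2432] yaw 10.83 shift [ 0.178   0.0331 -0.0017] rot [-6.0000e-04 -1.1000e-03 -1.2736e+00] F [-0.6  1.1 -5.9] w 0.0228 gf 79.8
```

apply_moves(deltas=[[[0.03,0.005,0],[0,0,-0.12],255],[[0.06,0.01,0],[0,0,-0.24],255],[[0.09,0.015,0],[0,0,-0.36],255],[[0.12,0.02,0],[0,0,-0.48],255],[[0.15,0.025,0],[0,0,-0.6],255],[[0.178,0.033,0],[0,0,-0.72],255],[[0.178,0.033,0],[0,0,-0.84],255],[[0.178,0.033,0],[0,0,-0.96],255]])

```text
time: 4.78
tcp_pos: [0.5885, 0.0489, 0.2422]
orientation: [-0.001, 0.205, 0.979, -0.0]
wrist_force: [-1.6, -1.0, -4.7]
grip_width: 0.0231
grip_force: 79.8
```

Run:
```python
from h import *
go(0.589,.047,.245,83.8)
```

```text
t 4.78 tcp [0.5885 0.0489 0.2422] yaw 66.35 shift [-0.0012 -0.0016 -0.0028] rot [-3.000e-04 -2.800e-03 -3.045e-01] F [-1.6 -1.  -4.7] w 0.0231 gf 79.8
```

apply_moves(deltas=[[[0,0,-0.001],[0,0,-0.12],255],[[0,0,-0.001],[0,0,-0.24],255],[[0,0,-0.001],[0,0,-0.304],255],[[0,0,-0.001],[0,0,-0.304],255],[[0,0,-0.001],[0,0,-0.304],255]])

```text
time: 5.2
tcp_pos: [0.5888, 0.0467, 0.2438]
orientation: [-0.001, 0.06, 0.998, -0.0]
wrist_force: [0.7, 0.7, -4.4]
grip_width: 0.0227
grip_force: 79.8
```

Run:
```python
from h import *
go(0.589,.047,.245,83.8)
c=manip.camera_info("wrist");im=manip.get_image("wrist")[:,:,::-1]
cv2.imwrite("pics/w3.png",im);print(proj(c,(.509,.0547,.103)))
np.savez("pics/w3.npz",**{k:np.array(v) for k,v in c.items() if k in("fx","fy","cx","cy","R","t")})
```

```text
t 5.2 tcp [0.5888 0.0467 0.2438] yaw 83.1 shift [-0.0002  0.0003 -0.0012] rot [-0.0002 -0.0021 -0.0121] F [ 0.7  0.7 -4.4] w 0.0227 gf 79.8
[304.63459168  99.59549775]
```

View pics/w3.png

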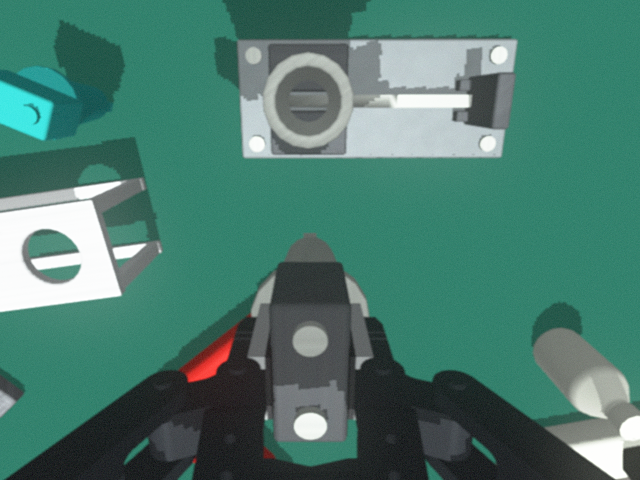

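The wrist view shows the tool held upright, its head dots at (310,341) and (310,426). The sleeve ring is centred at about (308,101) with the slot running horizontally, and the wedge head is at about (493,101).

Run:
```python
from h import *
im=cv2.imread("pics/w3.png");c=dict(np.load("pics/w3.npz"))
hs=cv2.cvtColor(im,cv2.COLOR_BGR2HSV);g=im.min(2).astype(int)
# ring: outer edge by radial scan from hole centre: ring brightest low-sat band
def ringfit(x0,y0,rmin,rmax,sign):
    gr=cv2.GaussianBlur(cv2.cvtColor(im,cv2.COLOR_BGR2GRAY),(0,0),1).astype(float);P=[]
    for a in np.radians(np.arange(0,360,5)):
        r=np.arange(rmin,rmax,.5);v=cv2.remap(gr.astype(np.float32),(x0+r*np.cos(a)).astype(np.float32)[None],(y0+r*np.sin(a)).astype(np.float32)[None],1)[0]
        d=np.gradient(v)*sign;i=d.argmax()
        if d[i]>3:P.append((x0+r[i]*np.cos(a),y0+r[i]*np.sin(a)))
    P=np.float32(P)
    e=cv2.fitEllipseAMS(P);return e,len(P)
for nm,a in(("inner",(308.5,100.5,24,40,1)),):
    e,n=ringfit(*a);print(nm,e,n,onz(c,e[0],.103), "diam",[np.linalg.norm(onz(c,(e[0][0]+e[1][0]/2,e[0][1]),.103)-onz(c,(e[0][0]-e[1][0]/2,e[0][1]),.103))])
s,R=frame()
n,l,st,ce=cv2.connectedComponentsWithStats((g[320:440,285:335]>110).astype(np.uint8));D=[]
for i in range(1,n):
    if st[i,4]>300: p=ce[i]+[285,320];D.append(onz(c,p,s["tcp_pos"][2]+.0146));print(st[i],p,D[-1])
m=(D[0]+D[-1])/2;print(m,"rel tool",R.inv().apply(m-s["tcp_pos"]),np.linalg.norm(D[0]-D[-1]))
# plate corners
C=[onz(c,p,.012) for p in((238,39),(517,39),(502,157),(243,157))];print(np.round(C,3).tolist(),[np.linalg.norm(C[i]-C[i-1]).round(3) for i in range(4)])
for i,j in((0,1),(3,2)):
    v=C[j]-C[i];print(np.degrees(np.arctan2(v[1],v[0])))
```

```text
inner ((307.6824035644531, 100.56656646728516), (66.47431945800781, 69.834716796875), 180.6925048828125) 72 [0.50975735 0.0564186  0.103     ] diam [np.float64(0.03924762561198458)]
[  7   5  36  32 907] [309.81587652 340.60749724] [0.57537792 0.0496992  0.25862955]
[   0   60   50   60 2353] [309.56906077 413.19847004] [0.60103243 0.04650503 0.25862955]
[0.58820517 0.04810211 0.25862955] rel tool [ 0.0008891   0.00123873 -0.01459896] 0.025852596787570008
[[0.46, 0.009, 0.012], [0.485, 0.219, 0.012], [0.574, 0.21, 0.012], [0.548, -0.003, 0.012]] [np.float64(0.089), np.float64(0.212), np.float64(0.089), np.float64(0.214)]
83.07798490783603
83.07422702971121
```

Run:
```python
from h import *
go(0.5097,.055,.22,83.4)
```

```text
t 5.25 tcp [0.5889 0.0468 0.244 ] yaw 83.09 shift [ 0.0796 -0.0013  0.0242] rot [-0.0003 -0.0016 -0.0054] F [ 0.2 -0.2 -5.1] w 0.0227 gf 79.8
```

apply_moves(deltas=[[[0.03,0,0],[0,0,-0.005],255],[[0.06,-0.001,0],[0,0,-0.005],255],[[0.0795,-0.0013,0],[0,0,-0.005],255],[[0.0795,-0.0013,0.01],[0,0,-0.005],255],[[0.0795,-0.0013,0.024],[0,0,-0.005],255],[[0.0795,-0.0013,0.024],[0,0,-0.005],255],[[0.0795,-0.0013,0.024],[0,0,-0.005],255],[[0.0795,-0.0013,0.024],[0,0,-0.005],255]])

```text
time: 5.92
tcp_pos: [0.5103, 0.055, 0.2213]
orientation: [0.0, 0.057, 0.998, -0.0]
wrist_force: [0.1, 0.4, -4.2]
grip_width: 0.023
grip_force: 79.7
```

Run:
```python
from h import *
go(0.5097,.055,.15,83.4)
```

```text
t 5.92 tcp [0.5103 0.055  0.2213] yaw 83.48 shift [ 0.0006 -0.      0.0713] rot [-0.      0.      0.0014] F [ 0.1  0.4 -4.2] w 0.023 gf 79.7
```

Now I'll lower it partway and watch the force.

apply_moves(deltas=[[[0.0005,0,0.015],[0,0,0],255],[[0.0005,0,0.03],[0,0,0],255],[[0.0005,0,0.04],[0,0,0],255],[[0.0005,0,0.05],[0,0,0],255],[[0.0005,0,0.058],[0,0,0],255],[[0.0005,0,0.062],[0,0,0],255],[[0.0005,0,0.062],[0,0,0],255],[[0.0005,0,0.062],[0,0,0],255]])

```text
time: 6.58
tcp_pos: [0.5098, 0.055, 0.1594]
orientation: [0.0, 0.056, 0.998, -0.0]
wrist_force: [0.1, 0.4, -5.2]
grip_width: 0.0231
grip_force: 80.1
```

Run:
```python
from h import *
go(0.5097,.055,.1484,83.4)
```

```text
t 6.58 tcp [0.5098 0.055  0.1594] yaw 83.52 shift [0.0001 0.     0.011 ] rot [-0.      0.0003  0.0022] F [ 0.1  0.4 -5.2] w 0.0231 gf 80.1
```

apply_moves(deltas=[[[0,0,0.004],[0,0,0],255],[[0,0,0.008],[0,0,0],255],[[0,0,0.011],[0,0,0],255],[[0,0,0.012],[0,0,0],255],[[0,0,0.012],[0,0,0],255],[[0,0,0.012],[0,0,0],255]])

```text
time: 7.08
tcp_pos: [0.51, 0.055, 0.148]
orientation: [0.001, 0.056, 0.998, -0.0]
wrist_force: [-3.5, -1.2, 21.2]
grip_width: 0.0232
grip_force: 83.9
```

Run:
```python
from h import *
go(0.5097,.055,.1344,-6.5)
```

```text
t 7.08 tcp [0.51  0.055 0.148] yaw 83.53 shift [ 0.0003 -0.      0.0136] rot [-1.2000e-03  1.3000e-03 -1.5702e+00] F [-3.5 -1.2 21.2] w 0.0232 gf 83.9
```

apply_moves(deltas=[[[0,0,0],[0,0,0.12],255],[[0,0,0],[0,0,0.24],255],[[0,0,0],[0,0,0.36],255],[[0,0,0],[0,0,0.48],255],[[0,0,0],[0,0,0.6],255],[[0,0,0],[0,0,0.72],255],[[0,0,0],[0,0,0.84],255],[[0,0,0],[0,0,0.96],255]])

```text
time: 7.75
tcp_pos: [0.5105, 0.0552, 0.1476]
orientation: [0.001, 0.514, 0.858, 0.001]
wrist_force: [1.6, 0.6, 4.1]
grip_width: 0.0226
grip_force: 81.5
```

Run:
```python
from h import *
go(0.5097,.055,.1344,-6.5)
```

```text
t 7.75 tcp [0.5105 0.0552 0.1476] yaw 28.2 shift [ 0.0002 -0.0009  0.0132] rot [2.800e-03 1.000e-04 6.056e-01] F [1.6 0.6 4.1] w 0.0226 gf 81.5
```

apply_moves(deltas=[[[0,0,0],[0,0,0.12],255],[[0,0,0.0005],[0,0,0.24],255],[[0,0,0.001],[0,0,0.36],255],[[0,0,0.001],[0,0,0.48],255],[[0,-0.0005,0.001],[0,0,0.605],255],[[0,-0.0005,0.001],[0,0,0.605],255],[[0,-0.0005,0.003],[0,0,0.605],255],[[0,-0.0005,0.005],[0,0,0.605],255]])

```text
time: 8.42
tcp_pos: [0.5092, 0.0548, 0.1418]
orientation: [0.0, 0.742, 0.67, 0.0]
wrist_force: [0.2, 0.8, -4.4]
grip_width: 0.0231
grip_force: 80.0
```

Run:
```python
from h import *
go(0.5097,.055,.1344,-6.5)
```

```text
t 8.42 tcp [0.5092 0.0548 0.1418] yaw -5.87 shift [0.0002 0.0004 0.0074] rot [0.0001 0.     0.0109] F [ 0.2  0.8 -4.4] w 0.0231 gf 80.0
```

The tang has dropped into the slot: z is 6 mm lower with no contact force. Next I'll push it home.

apply_moves(deltas=[[[0,0,0.003],[0,0,0.01],255],[[0,0,0.006],[0,0,0.01],255],[[0,0,0.0075],[0,0,0.01],255],[[0,0,0.008],[0,0,0.01],255],[[0,0,0.0083],[0,0,0.01],255],[[0,0,0.0083],[0,0,0.01],255]])

```text
time: 8.92
tcp_pos: [0.5092, 0.0546, 0.1343]
orientation: [0.0, 0.747, 0.665, 0.0]
wrist_force: [-3.9, -0.7, 15.2]
grip_width: 0.023
grip_force: 83.0
```

Run:
```python
from h import *
go(0.5097,.055,.1344,-6.5)
```

```text
t 8.92 tcp [0.5092 0.0546 0.1343] yaw -6.66 shift [ 0.0004  0.0005 -0.0001] rot [ 0.0003 -0.0003 -0.0029] F [-3.9 -0.7 15.2] w 0.023 gf 83.0
```

apply_moves(deltas=[[[0,0,-0.0005],[0,0,0],255],[[0,0,-0.0005],[0,0,0],120],[[0,0,-0.0005],[0,0,0],60],[[0,0,-0.0005],[0,0,0],30],[[0,0,-0.0005],[0,0,0],30],[[0,0,-0.02],[0,0,0],30],[[0,0,-0.06],[0,0,0],30],[[0,0,-0.1],[0,0,0],30]])

```text
time: 9.58
tcp_pos: [0.5086, 0.0544, 0.2345]
orientation: [-0.0, 0.747, 0.664, -0.001]
wrist_force: [0.7, -0.2, 0.7]
grip_width: 0.0753
grip_force: 0.0
```

Run:
```python
from h import *
th=np.radians(83.4);d=np.array([np.cos(th),np.sin(th)]);S=np.array([.5093,.055])
p=S+d*.165;print(p,S+d*(.087+.011))
go(p[0],p[1],.22,-6.6)
```

```text
[0.52826463 0.21890651] [0.52056384 0.15235053]
t 9.58 tcp [0.5086 0.0544 0.2345] yaw -6.72 shift [0.1657 0.0004 0.0143] rot [-0.0022  0.0011 -0.0021] F [ 0.7 -0.2  0.7] w 0.0753 gf 0.0
```

apply_moves(deltas=[[[0.04,0,-0.01],[0,0,0],100],[[0.08,0,-0.01],[0,0,0],200],[[0.12,0,-0.01],[0,0,0],255],[[0.166,0,0],[0,0,0],255],[[0.166,0,0],[0,0,0],255],[[0.166,0,0],[0,0,0],255],[[0.166,0,0],[0,0,0],255]], newtons=30)

```text
time: 10.17
tcp_pos: [0.5285, 0.2193, 0.2335]
orientation: [0.0, 0.747, 0.665, -0.0]
wrist_force: [-0.8, -0.3, 0.1]
grip_width: -0.0001
grip_force: 0.0
```

Run:
```python
from h import *
go(.5283,.2189,.055,-6.6)
a=manip.get_image("top")[:,:,::-1];b=manip.get_image("scene")[:,:,::-1]
A=cv2.resize(a[140:260,180:340],None,fx=2.4,fy=2.4);B=cv2.resize(b[150:300,300:480],None,fx=2.2,fy=2.2)
o=np.zeros((max(A.shape[0],B.shape[0]),A.shape[1]+B.shape[1],3),np.uint8);o[:A.shape[0],:A.shape[1]]=A;o[:B.shape[0],A.shape[1]:]=B
cv2.imwrite("pics/c2.png",o);print(o.shape)
```

```text
t 10.17 tcp [0.5285 0.2193 0.2335] yaw -6.68 shift [-3.000e-04 -1.000e-04  1.785e-01] rot [-0.0002  0.0009 -0.0014] F [-0.8 -0.3  0.1] w -0.0001 gf 0.0
(330, 780, 3)
```

View pics/c2.png

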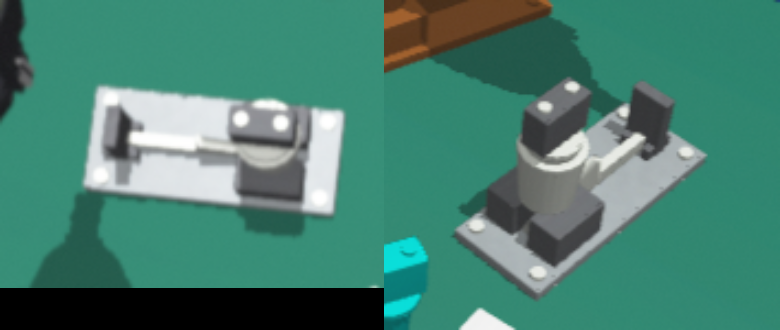

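The crop shows the tool seated upright in the sleeve with its long head in line with the slot (crop 262,122). The wedge head is still out at the left (crop 115,130). I'll lower the closed fingers outside the wedge head.

apply_moves(deltas=[[[0,0,0.04],[0,0,0],255],[[0,0,0.08],[0,0,0],255],[[0,0,0.12],[0,0,0],255],[[0,0,0.15],[0,0,0],255],[[0,0,0.17],[0,0,0],255],[[0,0,0.178],[0,0,0],255],[[0,0,0.178],[0,0,0],255]])

```text
time: 10.85
tcp_pos: [0.5284, 0.2185, 0.0548]
orientation: [-0.0, 0.748, 0.664, -0.001]
wrist_force: [-0.2, -0.3, 0.8]
grip_width: 0.0002
grip_force: 0.0
```

apply_moves(deltas=[[[-0.005,0,0],[0,0,0],255],[[-0.01,0,0],[0,0,0],255],[[-0.014,0,0],[0,0,0],255],[[-0.018,0,0],[0,0,0],255],[[-0.022,0,0],[0,0,0],255],[[-0.026,0,0],[0,0,0],255],[[-0.03,0,0],[0,0,0],255],[[-0.03,0,0],[0,0,0],255]])

```text
time: 11.52
tcp_pos: [0.5251, 0.1889, 0.0559]
orientation: [0.0, 0.747, 0.664, -0.0]
wrist_force: [-0.5, -0.5, 0.8]
grip_width: -0.0
grip_force: 0.0
```

Run:
```python
from h import *
go(.5206,.1524,.055,-6.6)
```

```text
t 11.52 tcp [0.5251 0.1889 0.0559] yaw -6.74 shift [-0.0368 -0.0002  0.0009] rot [ 0.0001  0.0003 -0.0025] F [-0.5 -0.5  0.8] w -0.0 gf 0.0
```

apply_moves(deltas=[[[-0.004,0,0],[0,0,0],255],[[-0.008,0,0],[0,0,0],255],[[-0.012,0,0],[0,0,0],255],[[-0.016,0,0],[0,0,0],255],[[-0.02,0,0],[0,0,0],255],[[-0.023,0,0],[0,0,0],255],[[-0.026,0,0],[0,0,0],255]])

```text
time: 12.1
tcp_pos: [0.522, 0.1646, 0.0557]
orientation: [-0.0, 0.747, 0.665, 0.0]
wrist_force: [1.5, 10.7, 0.4]
grip_width: -0.0003
grip_force: 4.8
```

Run:
```python
from h import *
go(.5206,.1524,.055,-6.6)
a=manip.get_image("top")[:,:,::-1];b=manip.get_image("scene")[:,:,::-1]
A=cv2.resize(a[140:260,180:340],None,fx=2.4,fy=2.4);B=cv2.resize(b[150:300,300:480],None,fx=2.2,fy=2.2)
o=np.zeros((max(A.shape[0],B.shape[0]),A.shape[1]+B.shape[1],3),np.uint8);o[:A.shape[0],:A.shape[1]]=A;o[:B.shape[0],A.shape[1]:]=B
cv2.imwrite("pics/c3.png",o);print(o.shape)
```

```text
t 12.1 tcp [0.522  0.1646 0.0557] yaw -6.66 shift [-0.0123  0.      0.0007] rot [ 0.0001 -0.0012 -0.001 ] F [ 1.5 10.7  0.4] w -0.0003 gf 4.8
(330, 780, 3)
```

View pics/c3.png

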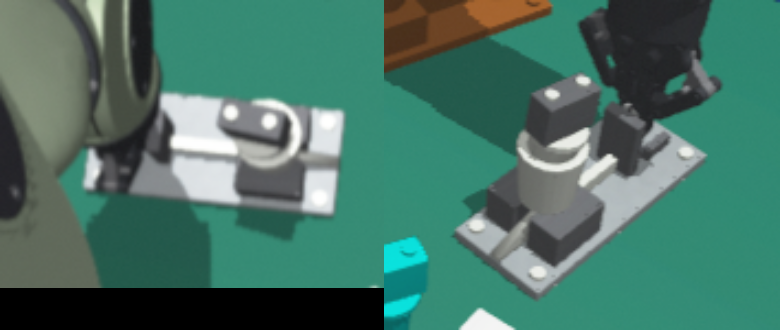

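The wedge is moving at about 11 N and the tool is rising, still upright. I'll continue to the stop.

apply_moves(deltas=[[[-0.003,0,0],[0,0,0],255],[[-0.006,0,0],[0,0,0],255],[[-0.008,0,0],[0,0,0],255],[[-0.01,0,0],[0,0,0],255],[[-0.0105,0,0],[0,0,0],255],[[-0.0105,0,0],[0,0,0],255]])

```text
time: 12.7
tcp_pos: [0.5207, 0.1539, 0.0557]
orientation: [-0.0, 0.747, 0.665, 0.0]
wrist_force: [0.4, 5.5, 1.2]
grip_width: 0.0001
grip_force: 3.2
```

apply_moves(deltas=[[[-0.0007,0,0],[0,0,0],255],[[-0.0014,0,0],[0,0,0],255],[[-0.0014,0,0],[0,0,0],255]])

```text
time: 12.95
tcp_pos: [0.5206, 0.1527, 0.0557]
orientation: [-0.0, 0.747, 0.665, 0.0]
wrist_force: [1.1, 7.6, 1.7]
grip_width: -0.0001
grip_force: 3.9
```

apply_moves(deltas=[[[-0.001,0,0],[0,0,0],255],[[-0.002,0,0],[0,0,0],255],[[-0.002,0,0],[0,0,0],255]])

```text
time: 13.2
tcp_pos: [0.5205, 0.1522, 0.0557]
orientation: [-0.001, 0.747, 0.665, 0.001]
wrist_force: [1.3, 16.3, -0.2]
grip_width: 0.0001
grip_force: 8.7
```

apply_moves(deltas=[[[-0.0007,0,0],[0,0,0],255],[[-0.0007,0,0],[0,0,0],255]])

```text
time: 13.37
tcp_pos: [0.5205, 0.1522, 0.0557]
orientation: [-0.001, 0.746, 0.665, 0.002]
wrist_force: [3.1, 21.9, -1.5]
grip_width: -0.0002
grip_force: 10.7
```

The position has stopped at the predicted end (y 0.152) and the force is rising, so the wedge is at its stop. I'll back off and go up.

apply_moves(deltas=[[[0.015,0,0],[0,0,0],255],[[0.04,0,0],[0,0,0],255],[[0.07,0,0],[0,0,0],255],[[0.09,0,-0.03],[0,0,0],255],[[0.1,0,-0.07],[0,0,0],255],[[0.1,0,-0.11],[0,0,0],255],[[0.1,0,-0.15],[0,0,0],255],[[0.1,0,-0.15],[0,0,0],255]])

```text
time: 14.03
tcp_pos: [0.534, 0.2487, 0.2123]
orientation: [0.002, 0.747, 0.664, 0.004]
wrist_force: [0.6, 0.5, 1.1]
grip_width: 0.0001
grip_force: 0.0
```

Run:
```python
from h import *
go(.5206,.1524,.055,-6.6)
a=manip.get_image("top")[:,:,::-1];b=manip.get_image("scene")[:,:,::-1]
A=cv2.resize(a[140:260,180:340],None,fx=2.4,fy=2.4);B=cv2.resize(b[150:300,300:480],None,fx=2.2,fy=2.2)
o=np.zeros((max(A.shape[0],B.shape[0]),A.shape[1]+B.shape[1],3),np.uint8);o[:A.shape[0],:A.shape[1]]=A;o[:B.shape[0],A.shape[1]:]=B
cv2.imwrite("pics/c4.png",o)
c=manip.camera_info("top");th=np.radians(83.4);d=np.array([np.cos(th),np.sin(th),0])
for k in(.137,.087):
  p=proj(c,np.array([.5093,.055,.072])+d*k);print(k,(p-[180,140])*2.4)
```

```text
t 14.03 tcp [0.534  0.2487 0.2123] yaw -6.72 shift [-0.0977 -0.0032  0.1569] rot [ 0.0074 -0.0033 -0.0021] F [0.6 0.5 1.1] w 0.0001 gf 0.0
0.137 [102.0630214  124.47828699]
0.087 [163.05454781 130.5775476 ]
```

View pics/c4.png

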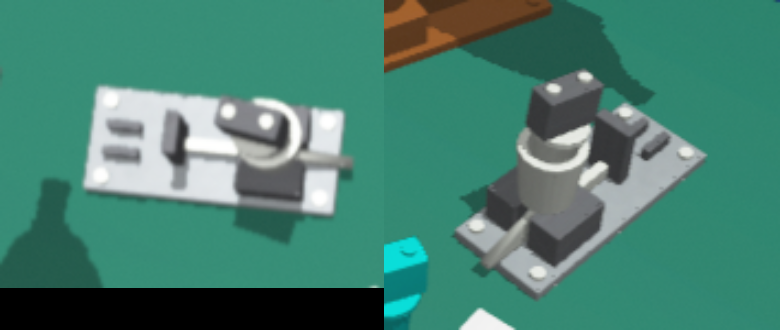

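The final view shows the wedge head's outer face at crop x≈163, which matches the fully-in prediction. The tool stands raised and upright in the sleeve, and the gripper is clear.

```bash
python3 -c "
from rig import manip
print(manip.job_done())"
```

```text
the job is handed in; nothing more can be done
None
```

The job is handed in: the tool was seated fully home with a quarter turn and let go, then the wedge was driven to its stop, leaving the tool lifted and standing upright in the sleeve (about 14 s on the robot's clock).

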